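# Load the bar finisher and click its timer

### The job

Lay every aluminium bar from the wooden rack in the finisher's white notched rails, one bar to a notch, seated in the notch and about centred across the two rails. When all are in, turn the timer dial clockwise from its stop by exactly one click for each thin bar and two clicks for each thick bar, and then push the start button fully down and let go. Leave the other things on the bench where they are.

Things in the scene. Friction and masses are not known exactly. Their poses are not given: they have to be found in the camera images.
- thick_bar1: Round aluminium bar, plain and solid, 30 mm diameter, 190 mm long. Origin on its axis at mid-length, x along the bar. At the start it lies in one of the rack's notches. Three to five bars are present from start to start: an absent one has no pose. A bar may get knocked aside during the job. Thick: counts two clicks.
- thick_bar2: Round aluminium bar, plain and solid, 30 mm diameter, 190 mm long. Origin on its axis at mid-length, x along the bar. At the start it lies in one of the rack's notches. Three to five bars are present from start to start: an absent one has no pose. A bar may get knocked aside during the job. Thick: counts two clicks.
- thin_bar1: Round aluminium bar, plain and solid, 18 mm diameter, 190 mm long. Origin on its axis at mid-length, x along the bar. At the start it lies in one of the rack's notches. Three to five bars are present from start to start: an absent one has no pose. A bar may get knocked aside during the job. Thin: counts one click.
- thin_bar2: Round aluminium bar, plain and solid, 18 mm diameter, 190 mm long. Origin on its axis at mid-length, x along the bar. At the start it lies in one of the rack's notches. Three to five bars are present from start to start: an absent one has no pose. A bar may get knocked aside during the job. Thin: counts one click.
- thin_bar3: Round aluminium bar, plain and solid, 18 mm diameter, 190 mm long. Origin on its axis at mid-length, x along the bar. At the start it lies in one of the rack's notches. Three to five bars are present from start to start: an absent one has no pose. A bar may get knocked aside during the job. Thin: counts one click.
- rack: Fixed wooden rack, left or right on the bench, 150 x 326 mm; origin: centre of underside. Two saw-tooth rails 12 mm thick at x = -45 and +45 mm run along y; between them only a 12 mm base board. 90-degree V notches at y = -124, -62, 0, 62, 124 mm, bottoms 37 mm above the bench; tooth tips 31 mm, end cheeks (y = +-158) 45 mm above those. Bars lie along x across both rails.
- finisher: Fixed vibratory finisher on the other side of the bench: grey base 260 x 334 mm on springs, dark pan (floor 62, rim 81 mm high), in it two white saw-tooth rails as on the rack (same x and y), notch bottoms 97 mm above the bench, tips 128, end cheeks 142 mm. Empty at the start. A bar goes along x, across both rails, its axis 21 (thick) or 13 mm (thin) above a notch bottom. Origin: centre of underside.
- finisher_notch0 (a point): Bottom of the finisher's notch 0 (y = -124 mm of its frame), midway between the two rails, 97 mm above the bench; axes as the finisher's.
- finisher_notch1 (a point): Bottom of the finisher's notch 1 (y = -62 mm of its frame), midway between the two rails, 97 mm above the bench; axes as the finisher's.
- finisher_notch2 (a point): Bottom of the finisher's notch 2 (y = 0 mm of its frame), midway between the two rails, 97 mm above the bench; axes as the finisher's.
- finisher_notch3 (a point): Bottom of the finisher's notch 3 (y = 62 mm of its frame), midway between the two rails, 97 mm above the bench; axes as the finisher's.
- finisher_notch4 (a point): Bottom of the finisher's notch 4 (y = 124 mm of its frame), midway between the two rails, 97 mm above the bench; axes as the finisher's.
- dial_grip (a point): Grip point of the timer dial on its upright axis, 82 mm above the bench. Black 64 mm disc with an upright bar grip 62 mm long, 16 wide, reaching 15 mm above and 21 mm below this point. x along the bar, turning with it; white pointer line on the -x half. 12 marks round it, the longest at zero. It sits on a grey box 250 x 110 x 50 mm in mid-bench, between rack and finisher.
- dial (a joint): Timer dial, rad. 0 at the start, at its end stop; grows clockwise seen from above, up to 5.3. Click stops every 30 degrees (0.524 rad): between them a peak of about 0.12 N m resists, then it snaps to the next; let go, it settles into the nearest click stop. It may be turned back anticlockwise.
- start_top (a point): Centre of the top of the round start button (36 mm across, on a black collar of 52 mm) on the same box, 130 mm beyond the dial along the box, 72 mm above the bench. Push it straight down; fully down takes 5 N.
- start (a joint): Travel of the start button, m: 0 up, 0.006 fully down; springs back.
- glue: Glue bottle, 64 mm across, 150 mm high, to be left alone. Origin: middle of its underside.
- screw_can: Steel can of screws, 84 mm across, 60 mm high, to be left alone. Origin: middle of its underside.
- hammer: Hammer, 260 mm, lying flat, to be left alone. Origin: middle of its underside.
- wrench: Wrench, 180 mm, lying flat, to be left alone. Origin: middle of its underside.
- screwdriver: Screwdriver, 200 mm, lying flat, to be left alone. Origin: middle of its underside.
- offcut: Wood offcut 140 by 70 by 35 mm, to be left alone. Origin: middle of its underside.
- tape: Tape measure 75 by 40 by 70 mm, to be left alone. Origin: middle of its underside.
- sand_block: Cork sanding block 110 by 60 by 30 mm, to be left alone. Origin: middle of its underside.
Mind the look-alikes: they are no part of the job. What is shaped like the thick_bar1 but green is not meant.

How it is judged:
By the outcome, as a careful person would: the job done as asked, in the order asked, and still so for the second after the job is handed in, with the robot touching nothing.
Of thick_bar1, thick_bar2, thin_bar1, thin_bar2, thin_bar3 only 3 to 5 are there at a start; the rules pass over those that are not, and their reading is None.
At some moment in a run one of thick_bar1, thick_bar2, thin_bar1, thin_bar2, thin_bar3 may be knocked a few centimetres aside while the robot is not near it.
It also fails if it takes over 210 s, if anything falls off the work surface, if the arm or the gripper's body presses on something with over 40 N, if the wrist force passes 120 N, or if a joint passes its speed limit or range.

### The arm

A 7-joint arm with a two-finger parallel gripper is mounted at the origin on the work surface. World frame = base frame: x ahead of the robot, y to its left, z up, the work surface at z = 0. Lengths are in m, angles in rad, forces in N, time in s.
With the tool pointing down it reaches from about 0.4 to 0.85 m from the base axis. Payload 4.5 kg.
Tool frame: the origin (TCP) lies on the centre line of the jaws, within the pads' length; the fingertips stand r.tips_ahead ahead of it and the grasp point (between the pads) is the TCP (r.tips_ahead is the distance from the TCP to the fingertips, in m); z points along the fingers, y is the direction in which the jaws open and shut (so a half turn about z gives the same grasp; the last joint's range is limited). The gripper opens to 88 mm and grips with 3 to 60 N. Pads are 18 mm wide; open, the fingers measure 123 mm over their backs; the gripper's body (75 mm by 187 mm) begins 45 mm behind the grasp point.
Start: joints at [-1.171, 0.689, -0.195, 1.565, 0.157, 0.902, -0.215], TCP at [0.224, 0.584, 0.258] pointing down, gripper open.
Joint ranges: [-3.01, 3.01], [-0.46, 2.08], [-1.47, 1.51], [0.13, 2.56], [-1, 4.14], [0.04, 2.09], [-2.66, 2.66]. Speed limits (rad/s): [2.57, 2.57, 3.14, 3.14, 3.14, 3.14, 3.14].

### API

Orientations are given as a unit quaternion [x, y, z, w].
In Python, from plant import r gives the robot as it stands.
- The arm moves only by the shell command python3 -m inch 'ROWS' [FORCE]. ROWS is JSON, a list of rows, each a list of 5 numbers: the shift along the world's x, y, z in units of 25 mm (1.0 is 25 mm), then the turn about the world's z in units of 6 degrees (1.0 is 6 degrees), then the finger opening in mm, from 0 to 88.1. A call has 1 to 5 rows; each row shifts and turns the commanded pose from where the row before left it; what a row does not reach is not made up. A row lasts 1/10 s, in which the tool goes at most 50 mm and 8.59 degrees, less where a joint would pass 70% of its speed; a pose out of reach is approached as far as the arm can. A call is refused whole if a number of a shift passes 1 or a number of a turn 1, either way. A call with a gripper value outside its range is refused whole. The fingers move at their own pace and stop on an object; FORCE is the grip in N (left out, the last holds). Time passes only in rows, so rows that do not move let the fingers close. It gives the time, the measured TCP pose, the force and the opening at its end, in the units of the state.
- r.get_state(): the state, without advancing time (a new reading comes with each control period).
- r.snapshot(name): name is "scene" or "top"; returns a dict with "pixels" (480x640x3 uint8, red, green, blue), "range_z" (480x640 float32, m along the optical axis (not along the pixel's ray), 0 where there is no reading), "K" (3x3 intrinsics, pixels), "k1" (the pictures are not rectified: a ray, as slopes to the right and down, at radius r is drawn at 1 + k1 r^2 times it, then the intrinsics apply), "position" and "attitude" of the camera in the world. Camera axes: x right, y up, looking along -z (the intrinsics and any distortion apply to the point x, -y, -z); pixel columns grow to the right and rows downward; lengths in m; the calibration is good to about 2 mm. A picture is of the moment at which its call begins.
- r.finish_job(): hands the job in, once; it reports no verdict.
The state is a dict: "clock": time; "q": joint angles; "qd": joint speeds; "joint_torque": joint torques, N m; "tool_pos": TCP position; "eef_rot": TCP orientation; "contact_force": force on the tool from outside, world axes, zero at the start; "moment": the same for the moment, N m; "opening": opening from 0.0 (shut) to 1.0 (fully open).
Only numpy, scipy, OpenCV 4.12 (cv2) and the standard library are available. Lean on these libraries where they do the work, as an engineer would, in place of code of your own. Each camera call takes 0.05 s, during which the arm holds its last target. There are 200 camera calls.

## Working session

There is one attempt and no reset: what is moved stays moved. The work goes in short steps, Python scripts to look and compute and a shell command to move; the robot and the scene stay as the last step left them, time stands still between calls to the robot, and variables do not carry over. Pictures are saved under pics/ and viewed, about 12 in all and at most 16, crops included, and the job is handed in when it is done.

```bash
mkdir -p pics; ls
cat > h.py <<'E'
import numpy as np, cv2
from scipy.spatial.transform import Rotation as R
from plant import r
def snap(n,save=None):
    s=r.snapshot(n)
    if save: cv2.imwrite('pics/'+save,cv2.cvtColor(s['pixels'],cv2.COLOR_RGB2BGR))
    return s
def rot(s):
    a=np.array(s['attitude']); return a if a.shape==(3,3) else R.from_quat(a).as_matrix()
def ray(s,u,v):
    K=s['K']; d=np.array([(u-K[0][2])/K[0][0],(v-K[1][2])/K[1][1]]); p=d.copy()
    for _ in range(20): p=d/(1+s['k1']*(p@p))
    return rot(s)@np.array([p[0],-p[1],-1.0])
def onz(s,u,v,z):
    d=ray(s,u,v); c=np.array(s['position']); return c+d*(z-c[2])/d[2]
def pt(s,u,v):
    return np.array(s['position'])+ray(s,u,v)*s['range_z'][int(v),int(u)]
def proj(s,p):
    q=rot(s).T@(np.array(p)-np.array(s['position'])); x=np.array([q[0],-q[1]])/-q[2]; x=x*(1+s['k1']*(x@x)); K=s['K']
    return np.array([K[0][0]*x[0]+K[0][2],K[1][1]*x[1]+K[1][2]])
def cloud(s):
    v,u=np.mgrid[0:480,0:640]; K=s['K']; d=np.stack([(u-K[0][2])/K[0][0],(v-K[1][2])/K[1][1]],-1); p=d.copy()
    for _ in range(20): p=d/(1+s['k1']*(p**2).sum(-1,keepdims=True))
    z=s['range_z']; q=np.stack([p[...,0]*z,-p[...,1]*z,-z],-1)
    return q@rot(s).T+np.array(s['position'])
E
python3 - <<'E'
from h import *
for n in('scene','top'):
    s=snap(n,n+'1.png'); print(n,s['position'],s['attitude'],s['K'],s['k1'])
st=r.get_state(); print(st, r.tips_ahead)
E
```

```text
pics
scene [ 1.25369024 -0.05829182  1.30672569] [0.20367391 0.1795779  0.65092256 0.70892069] [[484.5553691    0.         314.81427298]
 [  0.         484.5553691  237.39499089]
 [  0.           0.           1.        ]] -0.0682639021475258
top [0.33376332 0.0093664  1.70339996] [-0.04374136  0.04015914  0.70683045 -0.70488626] [[603.84780292   0.         318.66782059]
 [  0.         603.84780292 245.66807701]
 [  0.           0.           1.        ]] -0.05399531100347089
{'clock': 0.1, 'q': array([-1.17119447,  0.68986085, -0.19454406,  1.56619771,  0.157303  ,
        0.90251147, -0.21511553]), 'qd': array([ 0.00045108, -0.00200818, -0.00079765, -0.00011921, -0.0003542 ,
       -0.00053006,  0.00165916]), 'joint_torque': array([-2.74551639e-03, -5.28502572e+01, -1.27166323e+00, -1.53838223e+01,
       -5.26424241e-02,  1.96903806e-03,  4.72669149e-05]), 'tool_pos': array([0.22340376, 0.58315551, 0.2570266 ]), 'eef_rot': array([ 1.81845478e-01,  9.83326799e-01, -7.87285797e-04, -9.11773788e-05]), 'contact_force': array([0.03010797, 0.13773446, 0.23582434]), 'moment': array([ 0.06510285,  0.03101319, -0.00258394]), 'opening': 0.9991401865251871} 0.019
```

View pics/top1.png

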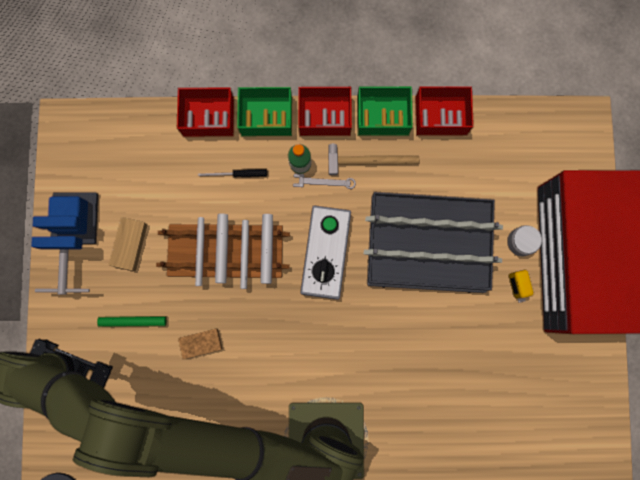

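View pics/scene1.png

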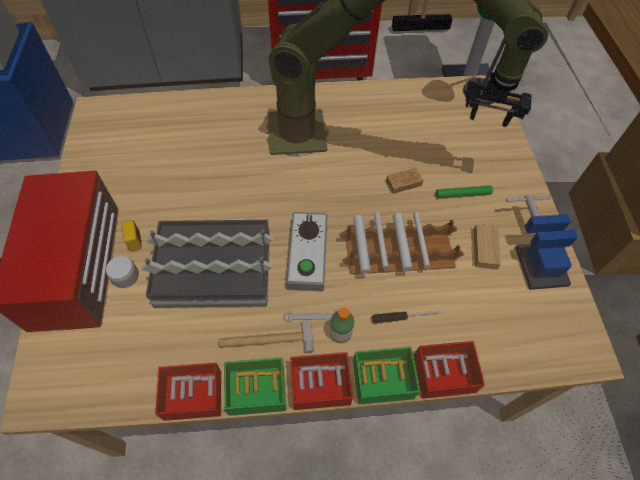

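```bash
cat > m.py <<'E'
from h import *
def comps(mask,mn=80):
    n,l,st,c=cv2.connectedComponentsWithStats(mask.astype(np.uint8)); return [l==i for i in range(1,n) if st[i,4]>=mn]
def bars(s,x0=.25,x1=.8,y0=-.5,y1=.5,zmin=.025):
    """grey bars: contour minAreaRect -> ends cast on the plane of the bar axis"""
    P=cloud(s); im=s['pixels']; h=cv2.cvtColor(im,cv2.COLOR_RGB2HSV)
    m=(h[...,1]<40)&(h[...,2]>110)&(P[...,0]>x0)&(P[...,0]<x1)&(P[...,1]>y0)&(P[...,1]<y1)&(P[...,2]>zmin)
    out=[]
    for c in comps(m,100):
        Q=P[c]; z=np.percentile(Q[:,2],90)
        v,u=np.nonzero(c); (cx,cy),(w,hh),a=cv2.minAreaRect(np.c_[u,v].astype(np.float32))
        b=cv2.boxPoints(((cx,cy),(w,hh),a)); 
        if w<hh: e=[(b[1]+b[2])/2,(b[0]+b[3])/2]
        else: e=[(b[0]+b[1])/2,(b[2]+b[3])/2]
        zc=z-(.015 if z>.066 else .009)
        A,B=[onz(s,*q,zc) for q in e]; px=min(w,hh)
        if A[0]>B[0]: A,B=B,A
        C=onz(s,cx,cy,zc); d=B-A
        dia=px*np.linalg.norm(d)/max(w,hh)
        out.append(dict(px=(round(cx),round(cy)),c=C.round(4),ang=round(float(np.degrees(np.arctan2(d[1],d[0]))),1),L=round(float(np.linalg.norm(d)),3),dia=round(float(dia),4),ztop=round(float(z),4)))
    return out
E
python3 - <<'E'
from m import *
for n in('top','scene'):
    s=snap(n); P=cloud(s); h=cv2.cvtColor(s['pixels'],cv2.COLOR_RGB2HSV)
    print(n)
    for b in bars(s,y0=.08): print(b)
    # box top, button, dial
    def rect(m,z,name):
        for c in comps(m,40):
            v,u=np.nonzero(c); q=np.array([onz(s,a,b,z)[:2] for a,b in zip(u,v)],np.float32)
            print(name,len(u),(int(u.mean()),int(v.mean())),cv2.minAreaRect(q),q.mean(0),'z',np.median(P[c][:,2]))
    X,Y,Z=P[...,0],P[...,1],P[...,2]
    reg=(X>.25)&(X<.85)
    rect(reg&(Y>-.12)&(Y<.12)&(Z>.043)&(Z<.056),.05,'box')
    rect(reg&(Y>-.12)&(Y<.12)&(h[...,0]>45)&(h[...,0]<85)&(h[...,1]>120)&(Z<.09)&(Z>.06),.072,'btn')
    rect(reg&(Y>-.12)&(Y<.12)&(h[...,2]<60)&(Z>.085),.097,'dialgrip')
    f=reg&(Y<-.08)&(Y>-.52)
    rect(f&(Z>.074)&(Z<.088)&(h[...,2]<120),.081,'rim')
    rect(f&(Z>.098)&(h[...,2]>110)&(h[...,1]<60),.115,'frail')
    rect((X>.25)&(X<.8)&(Y>.08)&(Y<.45)&(Z>.03)&(Z<.085)&(h[...,1]>90),.06,'rackrail')
    w=[]
E
```

```text
top
{'px': (221, 248), 'c': array([0.524 , 0.286 , 0.0617]), 'ang': -1.6, 'L': 0.189, 'dia': 0.0269, 'ztop': 0.0767}
{'px': (266, 248), 'c': array([0.5224, 0.1616, 0.0616]), 'ang': -1.6, 'L': 0.19, 'dia': 0.0272, 'ztop': 0.0766}
{'px': (199, 251), 'c': array([0.5167, 0.3472, 0.0535]), 'ang': -0.7, 'L': 0.189, 'dia': 0.0166, 'ztop': 0.0625}
{'px': (244, 254), 'c': array([0.5082, 0.2233, 0.0537]), 'ang': -1.2, 'L': 0.188, 'dia': 0.0159, 'ztop': 0.0627}
box 2536 (325, 252) ((0.5151972770690918, -0.0008672848343849182), (0.10953991115093231, 0.24958054721355438), 82.08013153076172) [ 0.5133766  -0.00074404] z 0.05027762809896219
btn 155 (329, 223) ((0.5893203616142273, -0.01235339604318142), (0.03554346039891243, 0.03594168275594711), 89.80951690673828) [ 0.5890996 -0.0118411] z 0.07069723213948098
dialgrip 94 (322, 267) ((0.46002718806266785, 0.006838871166110039), (0.015470888465642929, 0.060101963579654694), 81.73738861083984) [0.46552572 0.00618365] z 0.09735568176767628
rim 104 (381, 198) ((0.6591524481773376, -0.15626737475395203), (0.050457704812288284, 0.10118629783391953), 34.57
[... 6858 characters left out ...]
l 134 (350, 258) ((0.5773653388023376, 0.12084296345710754), (0.037615224719047546, 0.050287675112485886), 39.22951126098633) [0.574168   0.12065475] z 0.05045238117737394
rackrail 98 (393, 256) ((0.5781888961791992, 0.24921396374702454), (0.02982242964208126, 0.04008902609348297), 23.845252990722656) [0.57738054 0.248452  ] z 0.051763944636276205
rackrail 88 (415, 254) ((0.5773239135742188, 0.3151881694793701), (0.032971832901239395, 0.03069991059601307), 85.19532775878906) [0.5782863  0.31480032] z 0.0524723167591753
rackrail 90 (374, 257) ((0.5744284391403198, 0.1920475959777832), (0.032651692628860474, 0.031081071123480797), 81.62419891357422) [0.575762   0.19144861] z 0.0527069929373849
```

Candidates (top view): grey bars on the rack at (199,251) thin, (221,248) thick, (244,254) thin, (266,248) thick. Look-alikes are the green rod (132,321), the vise handle (63,270), the small bin pieces (about y 115) and the white finisher rails (434,222) and (434,255). I choose the four grey bars on the rack, which makes 6 clicks. Next is a crop check and the finisher tooth tips.

```bash
cat > fin.py <<'E'
from m import *
for n in('top','scene'):
    s=snap(n); P=cloud(s); h=cv2.cvtColor(s['pixels'],cv2.COLOR_RGB2HSV); X,Y,Z=P[...,0],P[...,1],P[...,2]
    m=(X>.42)&(X<.66)&(Y<-.1)&(Y>-.5)&(Z>.1)&(h[...,1]<60)&(h[...,2]>100)
    Q=P[m]; yaw=np.radians(-3.9); c=np.array([.5415,-.294]); Rm=np.array([[np.cos(yaw),-np.sin(yaw)],[np.sin(yaw),np.cos(yaw)]])
    L=(Q[:,:2]-c)@Rm
    for k in(-1,1):
        a=(abs(L[:,0]-k*.045)<.014)
        A=np.polyfit(L[a][:,1],L[a][:,0],1); print(n,k,'x line',A.round(4),'zmax',np.percentile(Q[a][:,2],98))
        print([ (lambda t: (len(t),L[a][t].mean(0).round(4).tolist()))(np.nonzero((abs(L[a][:,1]-y)<.02)&(Q[a][:,2]>.116))[0]) for y in(-.093,-.031,.031,.093)])
    if n=='top': cv2.imwrite('pics/crop1.png',cv2.cvtColor(cv2.resize(s['pixels'][200:300,150:350],None,fx=4,fy=4,interpolation=cv2.INTER_CUBIC),cv2.COLOR_RGB2BGR))
E
python3 fin.py
```

```text
top -1 x line [-0.0022 -0.045 ] zmax 0.13053481506352255
[(44, [-0.0451, -0.0878]), (40, [-0.0451, -0.0263]), (48, [-0.0453, 0.0347]), (44, [-0.0455, 0.0984])]
top 1 x line [-0.0036  0.0449] zmax 0.1307836338393804
[(49, [0.0456, -0.0889]), (42, [0.0447, -0.0265]), (45, [0.0452, 0.0357]), (50, [0.0443, 0.098])]
scene -1 x line [-0.0002 -0.0414] zmax 0.12848985844896071
[(40, [-0.0427, -0.0887]), (37, [-0.0425, -0.0258]), (41, [-0.0427, 0.036]), (37, [-0.0422, 0.0951])]
scene 1 x line [-0.0036  0.0486] zmax 0.12805429427829154
[(44, [0.0478, -0.088]), (37, [0.0476, -0.0272]), (40, [0.0476, 0.035]), (39, [0.0469, 0.0961])]
```

View pics/crop1.png

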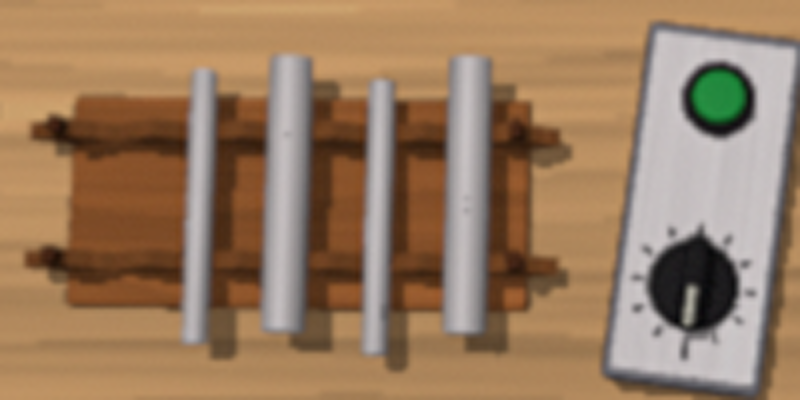

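Crop: two thin bars (y≈.347, .222) and two thick bars (y≈.285, .161). The dial pointer sits on the long zero mark. Moving to the thick bar at y=.161.

```bash
python3 -m inch '[[1,-1,0,1,45],[1,-1,0,1,45],[1,-1,0,1,45],[1,-1,0,0.3,45],[1,-1,0,0,45]]' 20
python3 -m inch '[[1,-1,0,0,45],[1,-1,0,0,45],[1,-1,0,0,45],[1,-1,0,0,45],[1,-1,0,0,45]]'
python3 -m inch '[[1,-1,0,0,45],[1,-1,0,0,45],[0,-1,-0.5,0,45],[0,-1,-1,0,45],[0,-1,-1,0,45]]'
python3 -m inch '[[0,-1,-1,0,45],[0,-0.9,-1,0,45],[0,0,0,0,45],[0,0,0,0,45]]'
python3 -c "
from m import *
for n in('top','scene'):
  for b in bars(snap(n),y0=.08): print(n,b)
st=r.get_state();q=st['eef_rot'];M=R.from_quat(q).as_matrix();print(st['q'].round(2),np.degrees(np.arctan2(M[1,1],M[0,1])))"
```

```text
clock: 0.8
tool_pos: [0.3495, 0.4575, 0.2577]
eef_rot: [0.01, 1.0, 0.0, -0.0]
contact_force: [0.9, 0.4, 0.2]
opening: 0.569
clock: 1.3
tool_pos: [0.4745, 0.3325, 0.2578]
eef_rot: [0.01, 1.0, 0.0, 0.0]
contact_force: [-0.1, 0.3, -0.4]
opening: 0.509
clock: 1.8
tool_pos: [0.524, 0.2077, 0.1949]
eef_rot: [0.01, 1.0, 0.0, 0.001]
contact_force: [-1.0, -0.6, -0.8]
opening: 0.509
clock: 2.2
tool_pos: [0.5237, 0.1617, 0.1453]
eef_rot: [0.01, 1.0, 0.0, -0.0]
contact_force: [0.7, 0.1, 2.4]
opening: 0.51
top {'px': (221, 248), 'c': array([0.5237, 0.2855, 0.0636]), 'ang': -1.2, 'L': 0.188, 'dia': 0.0279, 'ztop': 0.0786}
top {'px': (199, 251), 'c': array([0.5167, 0.3469, 0.0537]), 'ang': -1.0, 'L': 0.189, 'dia': 0.0169, 'ztop': 0.0627}
top {'px': (244, 272), 'c': array([0.4585, 0.2238, 0.053 ]), 'ang': 0.7, 'L': 0.088, 'dia': 0.0137, 'ztop': 0.062}
scene {'px': (421, 239), 'c': array([0.5205, 0.3464, 0.0511]), 'ang': -1.3, 'L': 0.195, 'dia': 0.0182, 'ztop': 0.0601}
scene {'px': (403, 246), 'c': array([0.5457, 0.2836, 0.059 ]), 'ang': -0.6, 'L': 0.161, 'dia': 0.0316, 'ztop': 0.074}
scene {'px': (363, 249), 'c': array([0.5448, 0.1607, 0.0594]), 'ang': -1.8, 'L': 0.165, 'dia': 0.0315, 'ztop': 0.0744}
scene {'px': (382, 247), 'c': array([0.5398, 0.2214, 0.0514]), 'ang': -0.9, 'L': 0.133, 'dia': 0.0181, 'ztop': 0.0604}
[-0.22  0.76 -0.28  1.89  0.38  0.54  0.8 ] 88.94100186648498
```

```bash
python3 -m inch '[[0,0,-1,0,45],[0,0,-1,0,45],[0,0,-1,0,45],[0,0,-0.5,0,45],[0,0,0,0,45]]'
python3 -m inch '[[0,0,0,0,20],[0,0,0,0,20],[0,0,0,0,20],[0,0,0,0,20],[0,0,0,0,20]]' 30
python3 -m inch '[[0,0,0.5,0,20],[0,0,1,0,20],[0,0,1,0,20],[0,0,1,0,20],[0,0,1,0,20]]'
python3 -m inch '[[0,0,1,0,20],[0,0,1,0,20],[0,0,0.8,0,20],[0,-0.5,0,0,20],[0,0,0,0,20]]'
```

```text
clock: 2.8
tool_pos: [0.5231, 0.1624, 0.0572]
eef_rot: [0.009, 1.0, 0.0, -0.001]
contact_force: [-1.0, 0.5, 0.8]
opening: 0.51
clock: 3.3
tool_pos: [0.5244, 0.161, 0.0589]
eef_rot: [0.01, 1.0, 0.0, 0.001]
contact_force: [-0.4, -0.8, 7.1]
opening: 0.323
clock: 3.8
tool_pos: [0.523, 0.1612, 0.1718]
eef_rot: [0.01, 1.0, 0.0, -0.0]
contact_force: [0.3, -0.3, -2.7]
opening: 0.324
clock: 4.3
tool_pos: [0.5231, 0.1455, 0.24]
eef_rot: [0.012, 1.0, -0.001, -0.0]
contact_force: [-0.6, -0.9, -3.0]
opening: 0.327
```

```bash
python3 -m inch '[[0,-0.6,0,0,20],[0,-1,0,0,20],[0,-1,0,0,20],[0,-1,0,0,20],[0,-1,0,0,20]]'
python3 -m inch '[[0,-1,0,0,20],[0,-1,0,0,20],[0,-1,0,0,20],[0,-1,0,0,20],[0,-1,0,0,20]]'
python3 -m inch '[[0.3,-1,0,-0.2,20],[0.3,-1,0,-0.25,20],[0,-1,0,0,20],[0,-1,0,0,20],[0,-1,0,0,20]]'
python3 -m inch '[[0,-1,0,0,20],[0,-1,0,0,20],[0,-1,0,0,20],[0,-1,0,0,20],[0,-1,0,0,20]]'
python3 -m inch '[[0,-0.4,-0.5,0,20],[0,0,-1,0,20],[0,0,-0.5,0,20],[0,0,0,0,20]]'
python3 -c "
from m import *
st=r.get_state();M=R.from_quat(st['eef_rot']).as_matrix();print(st['q'].round(2),np.degrees(np.arctan2(M[1,1],M[0,1])))
snap('scene','s2.png');snap('top','t2.png')
a=cv2.imread('pics/s2.png')[180:340,100:340];b=cv2.imread('pics/t2.png')[170:310,340:550]
cv2.imwrite('pics/c2.png',np.hstack([cv2.resize(a,(400,267)),cv2.resize(b,(400,267))]))"
```

```text
clock: 4.8
tool_pos: [0.5224, 0.0313, 0.2389]
eef_rot: [0.01, 1.0, -0.0, -0.002]
contact_force: [-0.4, -0.4, -2.3]
opening: 0.323
clock: 5.3
tool_pos: [0.5221, -0.0935, 0.2389]
eef_rot: [0.01, 1.0, -0.0, -0.002]
contact_force: [0.3, -0.4, -2.6]
opening: 0.324
clock: 5.8
tool_pos: [0.5368, -0.2183, 0.2386]
eef_rot: [0.034, 0.999, 0.0, -0.002]
contact_force: [0.1, 0.0, -2.7]
opening: 0.327
clock: 6.3
tool_pos: [0.5365, -0.343, 0.2383]
eef_rot: [0.034, 0.999, 0.001, -0.002]
contact_force: [-0.1, 0.4, -2.4]
opening: 0.321
clock: 6.7
tool_pos: [0.5364, -0.3496, 0.1869]
eef_rot: [0.033, 0.999, 0.002, -0.003]
contact_force: [0.8, 0.7, -2.9]
opening: 0.324
[ 0.71  0.81 -0.38  1.57  0.37  0.84  1.69] 86.22050172036529
```

View pics/c2.png

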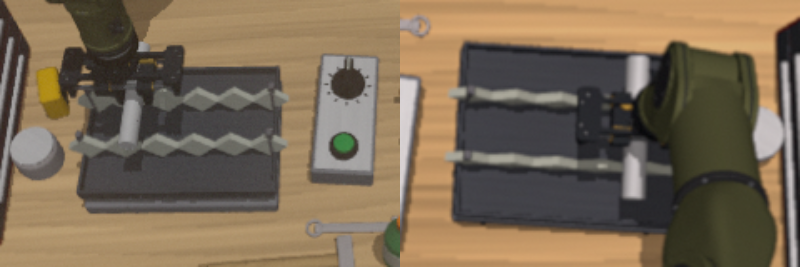

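The bar is held level above the second notch from the right end. Lowering it.

```bash
python3 -m inch '[[0.1,-0.08,-1,0,20],[0,0,-1,0,20],[0,0,-0.4,0,20],[0,0,-0.2,0,20],[0,0,0,0,20]]'
python3 -m inch '[[0,0,-0.1,0,20],[0,0,0,0,20],[0,0,0,0,45],[0,0,0,0,45],[0,0,0,0,45]]'
python3 -m inch '[[0,0,1,0,45],[0,0,1,0,45],[0,0,1,0,45],[0,0,1,0,45],[0,1,0,0,45]]'
python3 -m inch '[[0,1,0,0,36],[0,1,0,0,36],[0,1,0,0,36],[0,1,0,0,36],[0,1,0,0,36]]'
python3 -m inch '[[0,1,0,0,36],[0,1,0,0,36],[0,1,0,0,36],[0,1,0,0,36],[0,1,0,0,36]]'
cat > chk.py <<'E'
from m import *
st=r.get_state();M=R.from_quat(st['eef_rot']).as_matrix();print(st['clock'],st['tool_pos'].round(4),st['q'].round(2),np.degrees(np.arctan2(M[1,1],M[0,1])).round(1))
c=np.array([.5433,-.2896]);a=np.radians(-3.8);Rm=np.array([[np.cos(a),-np.sin(a)],[np.sin(a),np.cos(a)]])
for n in('top','scene'):
  s=snap(n); P=cloud(s); h=cv2.cvtColor(s['pixels'],cv2.COLOR_RGB2HSV)
  for b in bars(s,y0=.08): print(n,'rack',b)
  L=(P[...,:2]-c)@Rm
  for k in range(5):   # bar points in pan between/outside rails
    y=(k-2)*.062; m=(abs(L[...,1]-y)<.022)&(abs(L[...,0])<.13)&((abs(L[...,0])<.036)|(abs(L[...,0])>.055))&(P[...,2]>.1)&(P[...,2]<.15)&(h[...,1]<40)&(h[...,2]>90)
    if m.sum()>25: print(n,'notch',k,m.sum(),'x',np.percentile(L[m][:,0],[2,98]).round(3),'y',np.median(L[m][:,1]).round(4)-y,'ztop',np.percentile(P[m][:,2],90).round(4))
E
python3 chk.py
```

```text
clock: 7.3
tool_pos: [0.5415, -0.3532, 0.1257]
eef_rot: [0.033, 0.999, -0.0, 0.0]
contact_force: [-0.7, 0.5, -2.3]
opening: 0.321
clock: 7.8
tool_pos: [0.5415, -0.3536, 0.1234]
eef_rot: [0.034, 0.999, -0.0, 0.001]
contact_force: [-0.3, -0.2, 0.5]
opening: 0.509
clock: 8.3
tool_pos: [0.5424, -0.3332, 0.2266]
eef_rot: [0.037, 0.999, -0.003, 0.004]
contact_force: [0.3, 0.0, 0.0]
opening: 0.508
clock: 8.8
tool_pos: [0.5412, -0.2023, 0.2232]
eef_rot: [0.034, 0.999, -0.0, 0.0]
contact_force: [-0.8, 0.3, 0.3]
opening: 0.411
clock: 9.3
tool_pos: [0.5412, -0.0773, 0.2232]
eef_rot: [0.034, 0.999, 0.0, 0.0]
contact_force: [-0.4, 0.2, 0.3]
opening: 0.413
9.3 [ 0.5412 -0.0773  0.2232] [ 0.28  0.65 -0.36  1.84  0.33  0.72  1.23] 86.1
top rack {'px': (221, 248), 'c': array([0.524 , 0.2857, 0.0609]), 'ang': -1.4, 'L': 0.189, 'dia': 0.0278, 'ztop': 0.0759}
top rack {'px': (199, 251), 'c': array([0.5166, 0.3468, 0.0542]), 'ang': -1.0, 'L': 0.189, 'dia': 0.0169, 'ztop': 0.0632}
top rack {'px': (244, 254), 'c': array([0.5081, 0.2231, 0.0539]), 'ang': -1.0, 'L': 0.188, 'dia': 0.0163, 'ztop': 0.0629}
top notch 1 653 x [-0.091  0.093] y 0.0013999999999999985 ztop 0.1361
scene rack {'px': (381, 240), 'c': array([0.5123, 0.2221, 0.0514]), 'ang': -1.2, 'L': 0.191, 'dia': 0.019, 'ztop': 0.0604}
scene rack {'px': (402, 241), 'c': array([0.5274, 0.284 , 0.0595]), 'ang': -0.6, 'L': 0.2, 'dia': 0.0313, 'ztop': 0.0745}
scene rack {'px': (421, 239), 'c': array([0.5206, 0.3465, 0.0511]), 'ang': -1.3, 'L': 0.195, 'dia': 0.0181, 'ztop': 0.0601}
scene notch 1 530 x [-0.088  0.098] y 0.0013999999999999985 ztop 0.1342
```

```bash
python3 -m inch '[[0,1,0,0,36],[0,1,0,0,36],[-0.3,1,0,0.2,36],[-0.3,1,0,0.2,36],[-0.3,1,0,0.05,36]]'
python3 -m inch '[[-0.3,1,0,0,36],[0,1,0,0,36],[0,1,0,0,36],[0,1,-0.3,0,36],[0,1,-0.6,0,36]]'
python3 -m inch '[[0,1,-1,0,36],[0,1,-1,0,36],[0,0,-1,0,36],[0,0,0,0,36],[0,0,0,0,36]]'
```

```text
clock: 9.9
tool_pos: [0.5187, 0.0463, 0.223]
eef_rot: [0.011, 1.0, -0.0, 0.0]
contact_force: [0.8, -0.2, -0.1]
opening: 0.412
clock: 10.4
tool_pos: [0.5126, 0.1718, 0.2011]
eef_rot: [0.011, 1.0, 0.0, 0.002]
contact_force: [-0.2, -0.7, -0.5]
opening: 0.409
clock: 10.9
tool_pos: [0.5116, 0.2203, 0.1255]
eef_rot: [0.011, 1.0, -0.001, -0.0]
contact_force: [0.1, -0.0, 0.7]
opening: 0.404
```

```bash
python3 -m inch '[[-0.08,0.08,-1,0,36],[0,0,-1,0,36],[0,0,-0.7,0,36],[0,0,-0.3,0,36],[0,0,0,0,36]]'
python3 -m inch '[[0,0,0,0,10],[0,0,0,0,10],[0,0,0,0,10],[0,0,0,0,10],[0,0,0,0,10]]' 30
python3 -m inch '[[0,0,0.5,0,10],[0,0,1,0,10],[0,0,1,0,10],[0,0,1,0,10],[0,0,1,0,10]]'
python3 -m inch '[[0,0,1,0,10],[0,0,1,0,10],[0,0,0.5,0,10],[0,-0.5,0,0,10],[0,-1,0,0,10]]'
```

```text
clock: 11.4
tool_pos: [0.5097, 0.2229, 0.0507]
eef_rot: [0.011, 1.0, -0.0, 0.0]
contact_force: [-0.4, -0.1, 0.1]
opening: 0.408
clock: 11.9
tool_pos: [0.5097, 0.2233, 0.0512]
eef_rot: [0.01, 1.0, -0.0, 0.001]
contact_force: [-0.4, -3.0, 7.6]
opening: 0.188
clock: 12.4
tool_pos: [0.5086, 0.2238, 0.1644]
eef_rot: [0.01, 1.0, 0.0, -0.0]
contact_force: [0.3, -0.0, -1.1]
opening: 0.19
clock: 12.9
tool_pos: [0.5084, 0.1871, 0.2249]
eef_rot: [0.008, 1.0, 0.001, -0.0]
contact_force: [0.2, -0.9, -1.4]
opening: 0.186
```

```bash
python3 -m inch '[[0,-1,0,0,10],[0,-1,0,0,10],[0,-1,0,0,10],[0,-1,0,0,10],[0,-1,0,0,10]]'
python3 -m inch '[[0,-1,0,0,10],[0,-1,0,0,10],[0,-1,0,0,10],[0,-1,0,0,10],[0,-1,0,0,10]]'
python3 -m inch '[[0.3,-1,0,-0.2,10],[0.4,-1,0,-0.25,10],[0.3,-1,0,0,10],[0.4,-1,0,0,10],[0,-1,0,0,10]]'
python3 -m inch '[[0,-1,0,0,10],[0,-1,0,0,10],[0,-1,-0.5,0,10],[0,-1,-1,0,10],[0,0,0,0,10]]'
```

```text
clock: 13.4
tool_pos: [0.5077, 0.0588, 0.2239]
eef_rot: [0.01, 1.0, -0.001, -0.002]
contact_force: [-0.3, -0.5, -1.5]
opening: 0.188
clock: 13.9
tool_pos: [0.5074, -0.0659, 0.2239]
eef_rot: [0.01, 1.0, -0.0, -0.002]
contact_force: [-0.1, 0.5, -1.5]
opening: 0.188
clock: 14.4
tool_pos: [0.5436, -0.1905, 0.2237]
eef_rot: [0.034, 0.999, 0.0, -0.001]
contact_force: [0.0, -0.2, -1.2]
opening: 0.186
clock: 14.9
tool_pos: [0.5389, -0.2939, 0.1828]
eef_rot: [0.037, 0.999, -0.0, -0.005]
contact_force: [-1.2, -0.4, -1.7]
opening: 0.193
```

```bash
python3 -m inch '[[0,0,-1,0,10],[0,0,-1,0,10],[0,0,-0.5,0,10],[0,0,-0.3,0,10],[0,0,0,0,10]]'
python3 -m inch '[[0,0,0,0,10]]'
```

```text
clock: 15.4
tool_pos: [0.5435, -0.2884, 0.117]
eef_rot: [0.033, 0.999, 0.0, -0.001]
contact_force: [-0.4, -0.1, -1.3]
opening: 0.192
clock: 15.5
tool_pos: [0.5446, -0.2888, 0.1185]
eef_rot: [0.034, 0.999, -0.0, 0.001]
contact_force: [-0.9, -0.5, -0.9]
opening: 0.189
```

```bash
python3 -m inch '[[0,0,-0.2,0,10],[0,0,0,0,10],[0,0,0,0,36],[0,0,0,0,36],[0,0,0,0,36]]'
python3 -m inch '[[0,0,1,0,36],[0,0,1,0,36],[0,0,1,0,36],[0,0,1,0,36],[0,1,0.4,0,36]]'
python3 -m inch '[[0,1,0,0,45],[0,1,0,0,45],[0,1,0,0,45],[0,1,0,0,45],[0,1,0,0,45]]'
python3 -m inch '[[0,1,0,0.2,45],[0,1,0,0.2,45],[0,1,0,0.05,45],[0,1,0,0,45],[-0.2,1,0,0,45]]'
python3 chk.py
```

```text
clock: 16.0
tool_pos: [0.5443, -0.2889, 0.1131]
eef_rot: [0.034, 0.999, -0.0, 0.0]
contact_force: [-0.1, 0.1, 0.1]
opening: 0.404
clock: 16.5
tool_pos: [0.5445, -0.2682, 0.2252]
eef_rot: [0.037, 0.999, -0.002, 0.002]
contact_force: [-0.2, 0.5, -0.9]
opening: 0.406
clock: 17.0
tool_pos: [0.544, -0.1378, 0.223]
eef_rot: [0.034, 0.999, 0.0, 0.0]
contact_force: [0.3, 0.2, 0.9]
opening: 0.513
clock: 17.5
tool_pos: [0.5395, -0.0126, 0.223]
eef_rot: [0.01, 1.0, 0.0, 0.001]
contact_force: [0.4, 0.1, -0.5]
opening: 0.512
17.5 [ 0.5395 -0.0126  0.223 ] [ 0.17  0.64 -0.37  1.86  0.34  0.7   1.15] 88.8
top rack {'px': (221, 248), 'c': array([0.5239, 0.2856, 0.0619]), 'ang': -1.3, 'L': 0.189, 'dia': 0.028, 'ztop': 0.0769}
top rack {'px': (199, 251), 'c': array([0.5167, 0.347 , 0.0532]), 'ang': -1.0, 'L': 0.189, 'dia': 0.0169, 'ztop': 0.0622}
top notch 1 657 x [-0.091  0.093] y 0.0015999999999999973 ztop 0.1361
top notch 2 390 x [-0.092  0.092] y 0.0006 ztop 0.1224
scene rack {'px': (402, 241), 'c': array([0.5272, 0.285 , 0.0592]), 'ang': -1.2, 'L': 0.201, 'dia': 0.0312, 'ztop': 0.0742}
scene rack {'px': (421, 239), 'c': array([0.5205, 0.3466, 0.0512]), 'ang': -1.5, 'L': 0.195, 'dia': 0.0181, 'ztop': 0.0602}
scene notch 1 526 x [-0.088  0.098] y 0.0013000000000000025 ztop 0.1342
scene notch 2 294 x [-0.09   0.096] y 0.0003 ztop 0.1206
```

```bash
python3 -m inch '[[-0.2,1,0,0,45],[-0.2,1,0,0,45],[-0.2,1,0,0,45],[0,1,0,0,45],[0,1,0,0,45]]'
python3 -m inch '[[0,1,0,0,45],[0,1,0,0,45],[0,1,0,0,45],[0,1,-0.3,0,45],[0,1,-0.6,0,45]]'
python3 -m inch '[[0,1,-1,0,45],[0,0.85,-1,0,45],[0,0,-0.8,0,45],[0,0,0,0,45],[0,0,0,0,45]]'
```

```text
clock: 18.1
tool_pos: [0.5243, 0.1109, 0.2229]
eef_rot: [0.011, 1.0, -0.0, 0.0]
contact_force: [0.1, -0.6, -0.2]
opening: 0.511
clock: 18.6
tool_pos: [0.5254, 0.2365, 0.2011]
eef_rot: [0.011, 1.0, 0.0, 0.001]
contact_force: [0.0, -0.1, -0.3]
opening: 0.509
clock: 19.1
tool_pos: [0.5246, 0.2812, 0.1304]
eef_rot: [0.011, 1.0, -0.001, 0.0]
contact_force: [-0.3, 0.4, 0.3]
opening: 0.512
```

```bash
python3 -m inch '[[0,0.1,-1,0,45],[0,0,-1,0,45],[0,0,-0.6,0,45],[0,0,-0.25,0,45],[0,0,0,0,45]]'
python3 -m inch '[[0,0,0,0,20],[0,0,0,0,20],[0,0,0,0,20],[0,0,0,0,20],[0,0,0,0,20]]' 30
python3 -m inch '[[0,0,0.5,0,20],[0,0,1,0,20],[0,0,1,0,20],[0,0,1,0,20],[0,0,1,0,20]]'
python3 -m inch '[[0,0,1,0,20],[0,0,1,0,20],[0,-0.5,0,0,20],[0,-1,0,0,20],[0,-1,0,0,20]]'
```

```text
clock: 19.6
tool_pos: [0.5243, 0.2845, 0.0591]
eef_rot: [0.01, 1.0, -0.0, -0.0]
contact_force: [0.3, -0.7, 0.4]
opening: 0.509
clock: 20.1
tool_pos: [0.5247, 0.2851, 0.06]
eef_rot: [0.01, 1.0, 0.0, 0.001]
contact_force: [-0.2, -0.5, 6.5]
opening: 0.326
clock: 20.6
tool_pos: [0.5233, 0.2846, 0.1725]
eef_rot: [0.01, 1.0, -0.0, -0.001]
contact_force: [-0.1, -0.0, -3.8]
opening: 0.324
clock: 21.1
tool_pos: [0.5228, 0.2203, 0.2202]
eef_rot: [0.01, 1.0, -0.001, -0.001]
contact_force: [0.6, -0.6, -4.4]
opening: 0.33
```

```bash
python3 -m inch '[[0,-1,0,0,20],[0,-1,0,0,20],[0,-1,0,0,20],[0,-1,0,0,20],[0,-1,0,0,20]]'
python3 -m inch '[[0,-1,0,0,20],[0,-1,0,0,20],[0,-1,0,0,20],[0,-1,0,0,20],[0,-1,0,0,20]]'
python3 -m inch '[[0.3,-1,0,-0.2,20],[0.3,-1,0,-0.25,20],[0.3,-1,0,0,20],[0,-1,0,0,20],[0,-1,0,0,20]]'
python3 -m inch '[[0,-1,0,0,20],[0,-1,0,0,20],[0,-0.8,-0.5,0,20],[0,0,-0.8,0,20],[0,0,0,0,20]]'
python3 -m inch '[[0,0,0,0,20]]'
```

```text
clock: 21.6
tool_pos: [0.5224, 0.0948, 0.22]
eef_rot: [0.01, 1.0, -0.001, -0.002]
contact_force: [0.2, 0.6, -4.4]
opening: 0.329
clock: 22.1
tool_pos: [0.5222, -0.0298, 0.2201]
eef_rot: [0.01, 1.0, -0.0, -0.002]
contact_force: [-0.0, -0.4, -3.6]
opening: 0.332
clock: 22.6
tool_pos: [0.5446, -0.1544, 0.2198]
eef_rot: [0.034, 0.999, 0.0, -0.002]
contact_force: [0.3, 0.2, -3.6]
opening: 0.33
clock: 23.1
tool_pos: [0.543, -0.2231, 0.185]
eef_rot: [0.034, 0.999, 0.001, -0.004]
contact_force: [-1.3, 0.6, -3.8]
opening: 0.326
clock: 23.2
tool_pos: [0.5455, -0.2218, 0.1878]
eef_rot: [0.033, 0.999, 0.001, -0.001]
contact_force: [0.4, 0.2, -4.4]
opening: 0.327
```

```bash
python3 -m inch '[[0.05,-0.2,-1,0,20],[0,0,-1,0,20],[0,0,-0.4,0,20],[0,0,-0.2,0,20],[0,0,0,0,20]]'
python3 -m inch '[[0,0,-0.1,0,20],[0,0,0,0,20]]'
```

```text
clock: 23.7
tool_pos: [0.5481, -0.227, 0.1242]
eef_rot: [0.033, 0.999, 0.0, 0.0]
contact_force: [-0.5, 0.0, -3.8]
opening: 0.33
clock: 23.9
tool_pos: [0.5483, -0.2276, 0.1222]
eef_rot: [0.034, 0.999, -0.0, 0.001]
contact_force: [0.5, 0.4, -4.6]
opening: 0.324
```

```bash
python3 -m inch '[[0,0,-0.05,0,20],[0,0,0,0,20],[0,0,0,0,45],[0,0,0,0,45],[0,0,0,0,45]]'
python3 -m inch '[[0,0,1,0,45],[0,0,1,0,45],[0,0,1,0,45],[0,0,1,0,45],[0,1,0,0,45]]'
python3 -m inch '[[0,1,0,0,36],[0,1,0,0,36],[0,1,0,0,36],[0,1,0,0,36],[0,1,0,0,36]]'
python3 -m inch '[[-0.3,1,0,0.2,36],[-0.3,1,0,0.2,36],[-0.3,1,0,0.05,36],[-0.3,1,0,0,36],[0,1,0,0,36]]'
python3 chk.py
```

```text
clock: 24.4
tool_pos: [0.5481, -0.2275, 0.1206]
eef_rot: [0.034, 0.999, 0.0, 0.0]
contact_force: [-0.3, 0.3, 0.1]
opening: 0.509
clock: 24.9
tool_pos: [0.5495, -0.2069, 0.2235]
eef_rot: [0.037, 0.999, -0.002, 0.003]
contact_force: [0.8, 0.0, 0.2]
opening: 0.509
clock: 25.4
tool_pos: [0.5478, -0.0764, 0.2205]
eef_rot: [0.034, 0.999, 0.0, 0.0]
contact_force: [0.7, 0.3, 0.2]
opening: 0.41
clock: 25.9
tool_pos: [0.5167, 0.0484, 0.2204]
eef_rot: [0.01, 1.0, -0.0, -0.0]
contact_force: [-0.2, 0.4, -0.2]
opening: 0.41
25.9 [0.5167 0.0484 0.2204] [ 0.04  0.62 -0.36  1.92  0.34  0.66  1.02] 88.9
top rack {'px': (199, 251), 'c': array([0.5167, 0.3469, 0.0535]), 'ang': -0.9, 'L': 0.189, 'dia': 0.0169, 'ztop': 0.0625}
top notch 1 653 x [-0.092  0.093] y 0.0015999999999999973 ztop 0.136
top notch 2 384 x [-0.092  0.092] y 0.0002 ztop 0.1223
top notch 3 637 x [-0.091  0.093] y 0.0012000000000000066 ztop 0.1363
scene rack {'px': (421, 239), 'c': array([0.521 , 0.3462, 0.0519]), 'ang': -1.3, 'L': 0.195, 'dia': 0.0182, 'ztop': 0.0609}
scene notch 1 532 x [-0.088  0.098] y 0.0013999999999999985 ztop 0.1343
scene notch 2 294 x [-0.09   0.096] y 0.0003 ztop 0.1203
scene notch 3 496 x [-0.09   0.098] y 0.0007000000000000062 ztop 0.1337
```

```bash
python3 -m inch '[[0,1,0,0,36],[0,1,0,0,36],[0,1,0,0,36],[0,1,0,0,36],[0,1,0,0,36]]'
python3 -m inch '[[0,1,0,0,36],[0,1,0,0,36],[0,1,0,0,36],[0,1,-0.3,0,36],[0,1,-0.6,0,36]]'
python3 -m inch '[[0,1,-1,0,36],[0,0.9,-1,0,36],[0,0,-0.8,0,36],[0,0,0,0,36],[0,0,0,0,36]]'
```

```text
clock: 26.5
tool_pos: [0.5182, 0.1721, 0.2203]
eef_rot: [0.011, 1.0, -0.0, 0.0]
contact_force: [-0.3, 0.4, -0.7]
opening: 0.411
clock: 27.0
tool_pos: [0.5193, 0.2976, 0.1985]
eef_rot: [0.011, 1.0, 0.0, 0.001]
contact_force: [-0.1, -0.3, -0.3]
opening: 0.41
clock: 27.5
tool_pos: [0.5185, 0.3435, 0.1278]
eef_rot: [0.011, 1.0, -0.001, 0.0]
contact_force: [0.1, -0.4, 0.7]
opening: 0.412
```

```bash
python3 -m inch '[[0,0.1,-1,0,36],[0,0,-1,0,36],[0,0,-0.8,0,36],[0,0,-0.3,0,36],[0,0,0,0,36]]'
python3 -m inch '[[0,0,0,0,10],[0,0,0,0,10],[0,0,0,0,10],[0,0,0,0,10],[0,0,0,0,10]]' 30
python3 -m inch '[[0,0,0.5,0,10],[0,0,1,0,10],[0,0,1,0,10],[0,0,1,0,10],[0,0,1,0,10]]'
python3 -m inch '[[0,0,1,0,10],[0,0,1,0,10],[0,-0.5,0.3,0,10],[0,-1,0,0,10],[0,-1,0,0,10]]'
```

```text
clock: 28.0
tool_pos: [0.5183, 0.3466, 0.0505]
eef_rot: [0.011, 1.0, -0.0, 0.0]
contact_force: [-0.5, -0.6, 1.4]
opening: 0.406
clock: 28.5
tool_pos: [0.5186, 0.3472, 0.0514]
eef_rot: [0.01, 1.0, 0.0, 0.001]
contact_force: [0.0, -2.1, 6.4]
opening: 0.188
clock: 29.0
tool_pos: [0.5174, 0.3477, 0.1644]
eef_rot: [0.01, 1.0, 0.0, -0.0]
contact_force: [0.4, -0.1, -1.5]
opening: 0.189
clock: 29.5
tool_pos: [0.5172, 0.2834, 0.2201]
eef_rot: [0.01, 1.0, -0.0, -0.0]
contact_force: [0.4, 0.3, -1.4]
opening: 0.193
```

```bash
python3 -m inch '[[0,-1,0,0,10],[0,-1,0,0,10],[0,-1,0,0,10],[0,-1,0,0,10],[0,-1,0,0,10]]'
python3 -m inch '[[0,-1,0,0,10],[0,-1,0,0,10],[0,-1,0,0,10],[0,-1,0,0,10],[0,-1,0,0,10]]'
python3 -m inch '[[0.3,-1,0,-0.2,10],[0.4,-1,0,-0.25,10],[0.3,-1,0,0,10],[0.4,-1,0,0,10],[0,-1,0,0,10]]'
python3 -m inch '[[0,-1,0,0,10],[0,-1,0,0,10],[0,-0.9,-0.5,0,10],[0,0,-0.9,0,10],[0,0,0,0,10]]'
python3 -m inch '[[0,0,0,0,10]]'
```

```text
clock: 30.0
tool_pos: [0.5169, 0.1576, 0.2197]
eef_rot: [0.01, 1.0, -0.001, -0.001]
contact_force: [-0.5, -0.8, -0.9]
opening: 0.19
clock: 30.5
tool_pos: [0.5166, 0.0329, 0.2198]
eef_rot: [0.01, 1.0, -0.0, -0.001]
contact_force: [0.2, -0.3, -0.6]
opening: 0.192
clock: 31.0
tool_pos: [0.5528, -0.0918, 0.2197]
eef_rot: [0.034, 0.999, 0.0, -0.0]
contact_force: [0.4, -0.4, -1.6]
opening: 0.184
clock: 31.5
tool_pos: [0.5495, -0.1638, 0.1824]
eef_rot: [0.035, 0.999, 0.0, -0.004]
contact_force: [-0.9, 0.0, -1.4]
opening: 0.192
clock: 31.6
tool_pos: [0.5519, -0.1622, 0.185]
eef_rot: [0.033, 0.999, 0.0, -0.001]
contact_force: [0.4, 0.8, -1.2]
opening: 0.187
```

```bash
python3 -m inch '[[0,-0.12,-1,0,10],[0,0,-1,0,10],[0,0,-0.5,0,10],[0,0,-0.3,0,10],[0,0,0,0,10]]'
python3 -m inch '[[0,0,-0.05,0,10],[0,0,0,0,10]]'
python3 -m inch '[[0,0,-0.1,0,10],[0,0,0,0,10],[0,0,0,0,36],[0,0,0,0,36],[0,0,0,0,36]]'
python3 -m inch '[[0,0,1,0,36],[0,0,1,0,36],[0,0,1,0,36],[0,0,1,0,36],[-0.5,1,0,0,36]]'
python3 -m inch '[[-0.5,1,0,0,36],[-0.5,1,0,0,36],[-0.5,1,0,0,36],[-0.5,1,0,0,36],[-0.5,1,0,0,36]]'
python3 chk.py
```

```text
clock: 32.1
tool_pos: [0.5528, -0.1651, 0.1152]
eef_rot: [0.033, 0.999, 0.0, -0.0]
contact_force: [0.1, -0.9, -1.5]
opening: 0.189
clock: 32.3
tool_pos: [0.5534, -0.1656, 0.1148]
eef_rot: [0.034, 0.999, -0.0, 0.001]
contact_force: [0.7, -0.6, -0.5]
opening: 0.19
clock: 32.8
tool_pos: [0.5527, -0.1653, 0.1114]
eef_rot: [0.034, 0.999, 0.0, -0.0]
contact_force: [0.3, -0.5, -0.1]
opening: 0.405
clock: 33.3
tool_pos: [0.5433, -0.144, 0.2144]
eef_rot: [0.037, 0.999, -0.001, 0.004]
contact_force: [0.5, 0.5, -1.1]
opening: 0.408
clock: 33.8
tool_pos: [0.4771, -0.0145, 0.2115]
eef_rot: [0.034, 0.999, 0.0, -0.0]
contact_force: [0.2, 1.1, -0.5]
opening: 0.411
33.8 [ 0.4771 -0.0145  0.2115] [ 0.16  0.59 -0.35  2.04  0.36  0.56  1.06] 86.1
top notch 1 651 x [-0.091  0.093] y 0.0015999999999999973 ztop 0.1361
top notch 2 383 x [-0.092  0.092] y 0.0007 ztop 0.1225
top notch 3 632 x [-0.091  0.093] y 0.000899999999999998 ztop 0.1359
top notch 4 384 x [-0.092  0.09 ] y 0.0003999999999999976 ztop 0.1222
scene notch 1 531 x [-0.089  0.098] y 0.0015999999999999973 ztop 0.1345
scene notch 2 292 x [-0.089  0.096] y 0.0001 ztop 0.1199
scene notch 3 494 x [-0.089  0.097] y 0.0003999999999999976 ztop 0.134
scene notch 4 288 x [-0.088  0.095] y -0.001799999999999996 ztop 0.1206
```

All four bars are seated: the notch offset is 2 mm or less and the tops are at the expected heights. Next is the dial: 6 clicks, which is 180° clockwise.

```bash
python3 -m inch '[[-0.67,0.83,0,-0.7,36],[0,0,-1,0,36],[0,0,-1,0,36],[0,0,-1,0,36],[0,0,-0.4,0,36]]'
python3 -m inch '[[0,0,0,0,36],[0,0,0,0,36]]'
python3 -c "
from m import *
s=snap('top','t3.png');P=cloud(s)
snap('scene','s3.png')
a=cv2.imread('pics/s3.png')[180:300,260:360];b=cv2.imread('pics/t3.png')[200:305,280:368]
cv2.imwrite('pics/c3.png',np.hstack([cv2.resize(a,(400,480)),cv2.resize(b,(400,480))]))
M=R.from_quat(r.get_state()['eef_rot']).as_matrix();print(np.degrees(np.arctan2(M[1,1],M[0,1])))"
```

```text
clock: 34.4
tool_pos: [0.4605, 0.0045, 0.1248]
eef_rot: [0.07, 0.998, -0.0, -0.001]
contact_force: [-0.5, -0.6, 1.0]
opening: 0.409
clock: 34.6
tool_pos: [0.4615, 0.0049, 0.127]
eef_rot: [0.07, 0.998, 0.0, 0.0]
contact_force: [0.0, 0.6, -0.2]
opening: 0.409
81.91617818762114
```

View pics/c3.png

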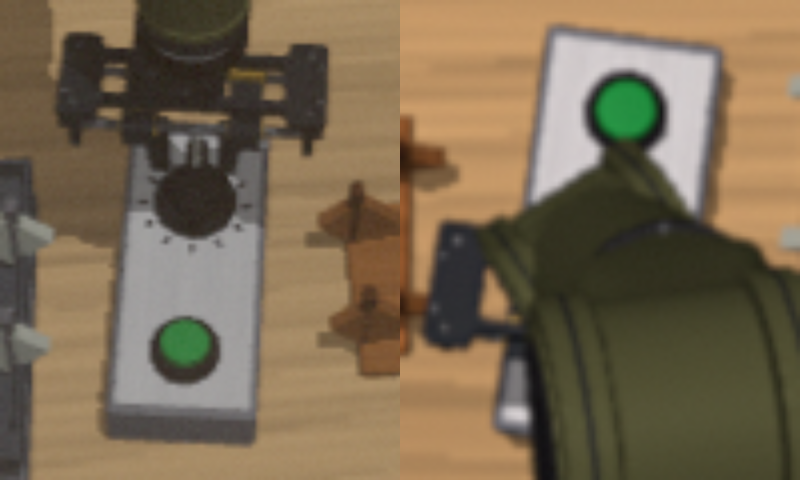

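The fingers straddle the grip (scene crop, about (195,150)). Descending and gripping.

```bash
python3 -m inch '[[-0.04,0.05,-0.8,0,36],[0,0,-0.5,0,36],[0,0,-0.3,0,36],[0,0,0,0,36]]'
python3 -m inch '[[0,0,0,0,5],[0,0,0,0,5],[0,0,0,0,5],[0,0,0,0,5]]' 25
python3 -m inch '[[0,0,0,-1,5],[0,0,0,-1,5],[0,0,0,-1,5],[0,0,0,-1,5],[0,0,0,-1,5]]'
python3 -c "
from m import *
st=r.get_state();M=R.from_quat(st['eef_rot']).as_matrix();print(st['q'].round(2),st['moment'].round(2),np.degrees(np.arctan2(M[1,1],M[0,1])))"
```

```text
clock: 35.1
tool_pos: [0.4601, 0.0064, 0.0864]
eef_rot: [0.07, 0.998, -0.0, -0.0]
contact_force: [-0.2, -0.7, 0.5]
opening: 0.409
clock: 35.5
tool_pos: [0.4604, 0.0066, 0.087]
eef_rot: [0.07, 0.998, 0.0, 0.001]
contact_force: [0.3, -0.0, 4.8]
opening: 0.179
clock: 36.0
tool_pos: [0.4607, 0.0072, 0.087]
eef_rot: [0.328, 0.945, 0.001, 0.001]
contact_force: [-0.2, 1.1, 4.1]
opening: 0.18
[-0.09  0.81 -0.05  2.19  0.22  0.15  0.56] [0.37 0.01 0.02] 51.74093575402411
```

```bash
for i in 1; do python3 -m inch '[[0,0,0,-1,5],[0,0,0,-1,5],[0,0,0,-1,5],[0,0,0,-1,5],[0,0,0,-1,5]]'; done
python3 -m inch '[[0,0,0,-1,5],[0,0,0,-1,5],[0,0,0,-1,5],[0,0,0,-1,5],[0,0,0,-1,5]]'
python3 -c "
from m import *
st=r.get_state();M=R.from_quat(st['eef_rot']).as_matrix();print(st['q'].round(2),st['moment'].round(2),np.degrees(np.arctan2(M[1,1],M[0,1])))"
```

```text
clock: 36.5
tool_pos: [0.4613, 0.0076, 0.0871]
eef_rot: [0.561, 0.828, 0.002, 0.001]
contact_force: [1.0, 2.4, 3.0]
opening: 0.182
clock: 37.0
tool_pos: [0.462, 0.0077, 0.0871]
eef_rot: [0.756, 0.655, 0.002, 0.001]
contact_force: [2.7, 2.6, 2.9]
opening: 0.178
[-0.15  0.81  0.05  2.19 -0.29  0.14  0.03] [ 0.49 -0.27  0.03] -8.222776802132287
```

```bash
python3 -m inch '[[0,0,0,-1,5],[0,0,0,-1,5],[0,0,0,-1,5],[0,0,0,-1,5],[0,0,0,-1,5]]'
python3 -m inch '[[0,0,0,-1,5],[0,0,0,-1,5],[0,0,0,-1,5],[0,0,0,-1,5],[0,0,0,-1,5]]'
python3 -m inch '[[0,0,0,-1,5],[0,0,0,-1,5],[0,0,0,-1,5],[0,0,0,-1,5],[0,0,0,-1,5]]'
python3 -c "
from m import *
st=r.get_state();M=R.from_quat(st['eef_rot']).as_matrix();print(st['q'].round(2),st['moment'].round(2),np.degrees(np.arctan2(M[1,1],M[0,1])))"
```

```text
clock: 37.5
tool_pos: [0.4626, 0.0074, 0.0871]
eef_rot: [0.9, 0.437, 0.003, 0.001]
contact_force: [3.5, 3.3, 1.6]
opening: 0.18
clock: 38.0
tool_pos: [0.463, 0.0068, 0.0871]
eef_rot: [0.982, 0.189, 0.003, 0.0]
contact_force: [4.8, 0.4, 1.6]
opening: 0.182
clock: 38.5
tool_pos: [0.4631, 0.0062, 0.0871]
eef_rot: [0.997, -0.072, 0.003, 0.0]
contact_force: [4.5, -0.8, 0.7]
opening: 0.179
[-0.26  0.83  0.24  2.19 -0.96  0.22 -0.87] [-0.03 -0.65  0.03] -98.30982102031147
```

```bash
python3 -m inch '[[0,0,0,0,36],[0,0,0,0,36],[0,0,0,0,36],[0,0,0,0,36]]'
python3 -m inch '[[0,0,0.5,0,36],[0,0,1,0,36],[0,0,1,0,36],[0,0,1,0,36],[0,0,0.5,0,36]]'
python3 -m inch '[[0.5,1,0,0,0],[0.5,1,0,0,0],[0.5,1,0,0,0],[0,1,0,0,0],[0,1,0,0,0]]'
python3 -m inch '[[0,1,0,0,0],[0,1,0,0,0],[0,1,0,0,0],[0,0,0,0,0]]'
python3 chk.py; python3 -c "
from m import *
s=snap('top','t4.png');snap('scene','s4.png')
a=cv2.imread('pics/s4.png')[180:300,260:360];b=cv2.imread('pics/t4.png')[200:305,280:368]
cv2.imwrite('pics/c4.png',np.hstack([cv2.resize(a,(400,480)),cv2.resize(b,(400,480))]))"
```

```text
clock: 38.9
tool_pos: [0.4595, 0.0065, 0.0864]
eef_rot: [0.998, -0.07, -0.0, -0.0]
contact_force: [-0.9, -0.6, 0.0]
opening: 0.407
clock: 39.4
tool_pos: [0.4602, 0.0064, 0.188]
eef_rot: [0.998, -0.07, 0.001, 0.0]
contact_force: [0.0, 0.5, 0.2]
opening: 0.408
clock: 39.9
tool_pos: [0.4973, 0.1325, 0.1862]
eef_rot: [0.998, -0.07, -0.0, 0.0]
contact_force: [0.2, -0.1, 0.5]
opening: 0.008
clock: 40.3
tool_pos: [0.4965, 0.2107, 0.1856]
eef_rot: [0.998, -0.067, -0.001, -0.001]
contact_force: [0.4, 0.0, 0.4]
opening: 0.006
40.3 [0.4965 0.2107 0.1856] [-0.86  0.79  0.67  1.92 -0.76  0.71 -1.43] -97.6
top notch 1 662 x [-0.091  0.093] y 0.0015000000000000013 ztop 0.1358
top notch 2 387 x [-0.092  0.092] y 0.0004 ztop 0.1219
top notch 3 638 x [-0.092  0.092] y 0.0012000000000000066 ztop 0.1364
top notch 4 386 x [-0.091  0.091] y 0.0002999999999999947 ztop 0.1217
scene notch 1 528 x [-0.088  0.098] y 0.0013000000000000025 ztop 0.1343
scene notch 2 296 x [-0.09   0.096] y 0.0003 ztop 0.1206
scene notch 3 498 x [-0.089  0.097] y 0.0006000000000000033 ztop 0.1339
scene notch 4 294 x [-0.089  0.096] y -0.001799999999999996 ztop 0.1201
```

View pics/c4.png

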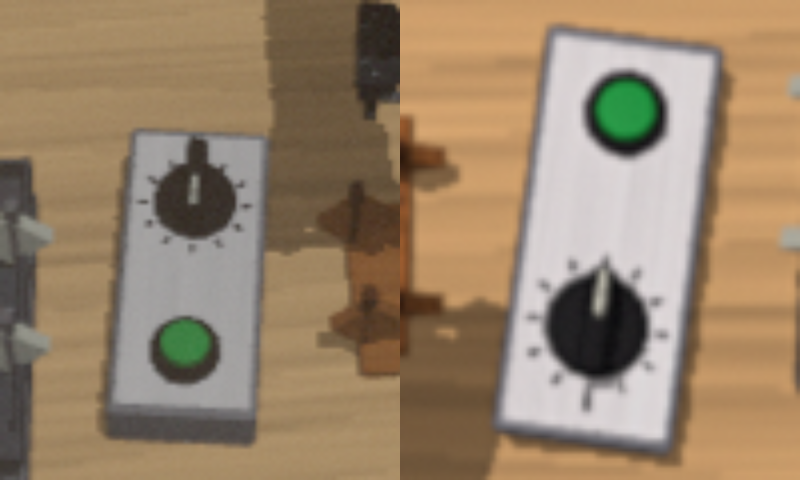

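The pointer (top crop, about (602,290)) is opposite the long zero mark at (587,400), so it shows 6 clicks. Now the button.

```bash
python3 -m inch '[[0.76,-0.94,0,0,0],[1,-1,0,0,0],[1,-1,0,0,0],[1,-1,0,0,0],[0,-1,0,0,0]]'
python3 -m inch '[[0,-1,0,0,0],[0,-1,0,0,0],[0,-1,0,0,0],[0,-1,0,0,0],[0,0,0,0,0]]'
python3 -m inch '[[0,0,-1,0,0],[0,0,-1,0,0],[0,0,-1,0,0],[0,0,0,0,0],[0,0,0,0,0]]'
```

```text
clock: 41.0
tool_pos: [0.5945, 0.0794, 0.1868]
eef_rot: [0.997, -0.071, 0.002, 0.001]
contact_force: [-0.7, -0.2, 0.0]
opening: 0.006
clock: 41.5
tool_pos: [0.5907, -0.0238, 0.1874]
eef_rot: [0.997, -0.075, 0.0, 0.002]
contact_force: [-0.7, -0.1, 0.7]
opening: 0.007
clock: 42.0
tool_pos: [0.5914, -0.0172, 0.1118]
eef_rot: [0.998, -0.07, -0.0, 0.0]
contact_force: [-0.6, 0.1, -0.4]
opening: 0.004
```

```bash
python3 -m inch '[[-0.03,0.19,-0.5,0,0],[0,0,-0.3,0,0],[0,0,0,0,0]]'
python3 -m inch '[[0,0,-0.1,0,0],[0,0,-0.1,0,0],[0,0,0,0,0]]'
python3 -m inch '[[0,0,-0.1,0,0],[0,0,0,0,0],[0,0,0,0,0]]'
```

```text
clock: 42.3
tool_pos: [0.5907, -0.0113, 0.091]
eef_rot: [0.998, -0.07, -0.0, -0.0]
contact_force: [0.5, -0.5, 2.3]
opening: 0.007
clock: 42.6
tool_pos: [0.5909, -0.0118, 0.0866]
eef_rot: [0.998, -0.07, 0.0, -0.0]
contact_force: [-0.4, 1.9, 3.7]
opening: 0.003
clock: 42.9
tool_pos: [0.591, -0.0119, 0.0854]
eef_rot: [0.998, -0.07, 0.0, -0.001]
contact_force: [-2.8, 2.7, 14.0]
opening: 0.006
```

```bash
python3 -m inch '[[0,0,-0.1,0,0],[0,0,0,0,0],[0,0,0,0,0]]'
python3 -m inch '[[0,0,0.4,0,0],[0,0,0.6,0,0],[0,0,1,0,0],[0,0,1,0,0],[0,0,1,0,0]]'
python3 -m inch '[[-0.5,1,0,0,0],[-0.5,1,0,0,0],[0,1,0,0,0],[0,1,0,0,0],[0,1,0,0,0]]'
python3 -m inch '[[0,1,0,0,0],[0,1,0,0,0],[0,1,0,0,0],[0,0,0,0,0],[0,0,0,0,0]]'
python3 chk.py; python3 -c "
from m import *
s=snap('top','t5.png');s=snap('scene','s5.png')
h=cv2.cvtColor(s['pixels'],cv2.COLOR_RGB2HSV);P=cloud(s);m=(h[...,0]>45)&(h[...,0]<85)&(h[...,1]>120)&(abs(P[...,1])<.1)&(P[...,0]<.64)&(P[...,0]>.5);print('btn z',np.median(P[m][:,2]))"
```

```text
clock: 43.2
tool_pos: [0.591, -0.0119, 0.085]
eef_rot: [0.998, -0.07, 0.001, -0.001]
contact_force: [-7.4, 5.0, 31.3]
opening: 0.004
clock: 43.7
tool_pos: [0.5906, -0.0132, 0.1826]
eef_rot: [0.997, -0.071, -0.0, 0.001]
contact_force: [0.2, 0.0, 0.2]
opening: 0.002
clock: 44.2
tool_pos: [0.5658, 0.1129, 0.1818]
eef_rot: [0.998, -0.071, 0.0, 0.001]
contact_force: [0.8, 0.3, -0.7]
opening: 0.007
clock: 44.7
tool_pos: [0.5659, 0.1871, 0.1816]
eef_rot: [0.998, -0.07, 0.0, 0.001]
contact_force: [0.3, 0.4, 1.0]
opening: 0.005
44.7 [0.5659 0.1871 0.1816] [-0.76  0.86  0.69  1.75 -0.73  0.8  -1.43] -98.0
top notch 1 659 x [-0.091  0.094] y 0.0011999999999999997 ztop 0.1363
top notch 2 391 x [-0.092  0.092] y 0.0005 ztop 0.1219
top notch 3 649 x [-0.091  0.093] y 0.0012000000000000066 ztop 0.1364
top notch 4 385 x [-0.091  0.091] y 0.00020000000000000573 ztop 0.1227
scene notch 1 542 x [-0.089  0.098] y 0.0013999999999999985 ztop 0.1345
scene notch 2 300 x [-0.09   0.096] y 0.0004 ztop 0.1207
scene notch 3 492 x [-0.09   0.097] y 0.0005000000000000004 ztop 0.1342
scene notch 4 283 x [-0.089  0.096] y -0.0021000000000000046 ztop 0.1203
btn z 0.07203509151140253
```

View pics/t5.png

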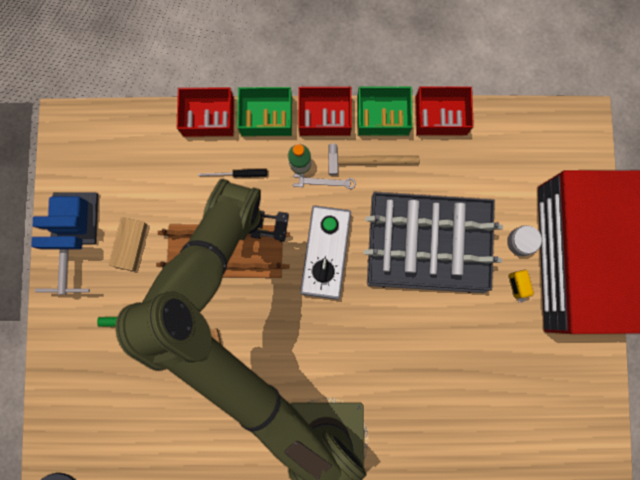

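The view shows four bars in the finisher (x 390–460, y≈238), the dial pointer up at (323,262), and nothing else moved. Handing in.

```bash
python3 -c "
from plant import r
print(r.finish_job())"
```

```text
the job is handed in; nothing more can be done
None
```

I laid all four bars in the finisher, turned the dial six clicks, pressed and released the start button, and handed the job in at about 45 s.

- **Bars:** There were two thick and two thin bars on the rack. They sit in finisher notches 1 to 4, thick in 1 and 3, thin in 2 and 4. The last check from both cameras put each within about 2 mm of its notch line and about 4 mm of centre across the rails. Top heights matched seated bars.
- **Dial:** I turned it 180° clockwise (2×1 + 2×2 = 6 clicks). After release, the pointer rests opposite the long zero mark.
- **Start button:** It moved about 6 mm and hit its stop. My last push reached about 31 N at the wrist, well over the 5 N needed. It sprang back to 72 mm.
- **Other things:** The bench items in view are where they were. The arm hid the sanding block and part of the green rod in the last picture, so I did not check those. No knocked bar was seen.

No check failed. The two cameras disagreed by 2–4 mm, which is about calibration error and shows up mostly in x and height.

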